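# Nip the heel block in the coarse-fine bench press

### The arm

A 6-joint arm with a two-finger parallel gripper is mounted at the origin on the work surface. World frame = base frame: x ahead of the robot, y to its left, z up, the work surface at z = 0. Lengths are in m, angles in rad, forces in N, time in s.
With the tool pointing down it reaches from about 0.25 to 0.775 m from the base axis. Payload 4 kg.
Tool frame: the origin (TCP) lies at the very end of the fingers, on their centre line; the grasp point (between the pads) lies 19 mm behind it (robot.pinch_z is the distance from the TCP to the grasp point, in m); z points along the fingers, y is the line along which they close (so a half turn about z gives the same grasp; the last joint's range is limited). The gripper opens to 94 mm and grips with 3 to 60 N. Pads are 16 mm wide; open, the fingers measure 119 mm over their backs; the gripper's body (75 mm by 177 mm) begins 78 mm behind the grasp point.
Start: joints at [-1.224, 0.087, 1.371, -0, 1.684, -0.103], TCP at [0.239, -0.495, 0.179] pointing down, gripper open.
Joint ranges: [-3.1, 3.1], [-0.76, 2.03], [0.27, 2.55], [-1.08, 4.22], [0.17, 2.65], [-2.57, 2.57]. Speed limits (rad/s): [2.79, 2.79, 3.14, 3.14, 3.14, 3.14].

### API

Orientations are given as [roll, pitch, yaw] about the fixed x, y, z axes, in that order (R = Rz(yaw) Ry(pitch) Rx(roll)).
In Python, from bench import robot gives the robot as it stands.
- The arm moves only by the tool arm_command, never from a script. Its argument "targets" is one flat list of numbers, 7 for each row, row after row: the turn, a rotation vector about the tool's x, y, z in degrees, then the shift along the tool's x, y, z in mm, then the closure, from -1 (fully open) to 1 (shut). In form: [ax, ay, az, x, y, z, hand, ax, ay, az, x, y, z, hand, ...]. A call has 1 to 20 rows; each row is the pose to reach, as a shift and turn from the pose commanded when the call began, along the tool's axes at that moment; what a row does not reach only later rows make up. A row lasts 1/10 s, in which the tool goes at most 50 mm and 8.59 degrees, less where a joint would pass 70% of its speed; a pose out of reach is approached as far as the arm can. A call with a gripper value outside its range is refused whole. The fingers move at their own pace and stop on an object; the grip force is fixed at half the most. Time passes only in rows, so rows that repeat a pose let the fingers close. It gives the time, the measured TCP pose, the force, the opening and the grip force at its end, in the units of the state.
- robot.get_obs(): the state, without advancing time (a new reading comes with each control period).
- robot.snapshot(name): name is "scene" or "side" or "wrist"; returns a dict with "color" (420x560x3 uint8, red, green, blue), "range_z" (420x560 float32, m along the optical axis (not along the pixel's ray), 0 where there is no reading), "fx", "fy", "cx", "cy" (pixels), "dist_coeffs" ([k1, k2, p1, p2, k3] as OpenCV has them; the pictures are not rectified), "T" (4x4, takes a point from camera to world coordinates); the wrist camera has in their place "T_tool_cam" (4x4, takes a point from camera to tool coordinates, whose origin is the TCP and whose axes are the flange's). Camera axes: x right, y down, z forward; pixel columns grow to the right and rows downward; lengths in m; the calibration is good to about 2 mm. A picture is of the moment at which its call begins: read the wrist's pose just before it.
- robot.close_job(): hands the job in; it is judged then, once.
The state is a dict: "time": time; "joint_positions": joint angles; "qvel": joint speeds; "joint_torque": joint torques, N m; "tool_pos": TCP position; "ee_rot": TCP orientation; "wrist_force": force on the tool from outside, world axes, zero at the start; "wrist_torque": the same for the moment, N m; "width": finger opening in m; "finger_force": force on a finger pad.
Only numpy, scipy, OpenCV 4.12 (cv2) and the standard library are available. Lean on these libraries where they do the work, as an engineer would, in place of code of your own. Each camera call takes 0.05 s, during which the arm holds its last target. There are 200 camera calls.

### The job

Lay the dark heel block on the bed of the little bench press, crosswise between its brass pad and its backstop, and let go of it. Then turn only the large outer ring clockwise, feeling for the block to be pushed up against the backstop, until the press holds it square with a gentle nip of about 14 newtons; never squeeze the block hard. Leave the small black fine knob in the middle of the ring as it is set, and leave the other things on the bench where they are.

Things in the scene. Friction and masses are not known exactly. Their poses are not given: they have to be found in the camera images.
- press: Fixed bench press, 110 wide (its x), 250 long (its y, -150 to +100), origin on the bench, z up; it closes towards +y. Pale wooden housing 110 by 110, centred at y = -95, top at z = 56.5, carries the concentric knobs, axis vertical. From it a bed, 36 wide, top at z = 34, runs over a base plate (110 wide, 12 thick) from y = -40 to 100; free space for fingers on both sides of the bed
- pad_home (a point): press frame x = 0, y = -6, z = 48: where the middle of the brass pad's face is with the ring at 0 (fixed point). The pad is 44 wide (x), z 36 to 60; turning the ring moves it along +y, 14 mm per rad. Behind it is a stiff spring, 6 N per mm of squeeze, at most 7 mm
- stop_zone (a point): press frame x = 0, y = 52, z = 48: middle of the range of the backstop's face (fixed point). The backstop is dark steel with a red screw on top, 60 wide (x), 20 thick, z 34 to 60, rigid. It is set anew each day and not tracked: its face is anywhere within 7 mm of this point along y
- bed_spot (a point): middle of the red line across the bed, on the bed's top (press frame x = 0, y = 22, z = 34). A block centred here is always clear of pad and backstop by at least 5 mm
- blank: loose heel block of dark wood, 64 (its x) by 34 (its y) by 28 high, 50 g, origin in the centre of its underside. It belongs on the bed with its 64 mm side across the bed (along the press's x, either way round), overhanging the bed by 14 mm at each end, so that its ends can be gripped
- ring_grip (a point): on the knob axis, at half height of the outer ring (press frame x = 0, y = -95, z = 68). The ring is aluminium with dark ribs and a red mark on top, diameter 62, 20 high (z 58 to 78)
- coarse (a joint): angle of the outer ring in rad, 0 (pad fully open) to 2.7, growing clockwise as seen from above, closing the press 14 mm per rad. Free turning takes about 0.36 N m; each newton on the block adds 0.014 N m. It stays where it is left and holds the nip (at rest its friction may act either way). It starts at 0 to 0.35, the nip lies at 1.3 to 2.5, so regrasp as needed
- fine_mark (a point): outer end of the white line on top of the small black fine knob (diameter 32, z 78.5 to 100.5) that stands in the middle of the ring on the same axis; the point is 14 mm from the axis. The knob turns very easily (0.012 N m) and must not be turned
- spruce_block: loose pale block 64 by 45 by 28, bystander, origin at its underside
- tape_roll: loose yellow roll of diameter 90, 24 high, bystander, origin at its underside
- glue: white bottle of diameter 56, 140 high, bystander, origin at its underside
- clamp_a: loose black spring clamp with orange tips, about 125 by 65 by 18, bystander, origin at its pivot, on the bench
- clamp_b: second clamp like clamp_a
There are look-alikes about, which are no part of the job. Leave any purple or turquoise look-alike of the blank alone.

How it is judged:
On the way, in this order (a step that is already met when the one before it is completed fails the run):
1. the dark block lies loose on the bed, between pad and backstop, let go (z of blank in the frame of press between 0.031 and 0.038 m and x of blank in the frame of press between -0.012 and 0.012 m and angle between blank's own z axis and vertical below 0.1 rad and y of blank in the frame of press between 0.005 and 0.052 m and contact force between blank and the fingers below 0.1 N and linear speed of blank below 0.01 m/s and contact force between blank and press below 4 N), for 0.2 s.
2. the outer ring has been turned until the press nips the block (z of blank in the frame of press between 0.031 and 0.038 m and x of blank in the frame of press between -0.012 and 0.012 m and angle between blank's own z axis and vertical below 0.1 rad and y of blank in the frame of press between 0.005 and 0.052 m and contact force between blank and the fingers below 0.1 N and contact force between blank and press between 7 and 24 N and value of joint coarse above 0.4 rad), for 0.2 s.
At the end, for the whole second after the job is handed in: The block lies flat on the press's bed (within 12 mm of the bed's centre line), square to the press within 0.07 rad, at rest and let go, held by the press with 8 to 21 N; the fine knob's mark is within 2.5 mm of where it was (z of blank in the frame of press between 0.031 and 0.038 m and x of blank in the frame of press between -0.012 and 0.012 m and angle between blank's own z axis and vertical below 0.1 rad and y of blank in the frame of press between 0.005 and 0.052 m and angle between the x axis of blank and the x axis of press, either way round below 0.07 rad and contact force between blank and the fingers below 0.1 N and linear speed of blank below 0.01 m/s and contact force between blank and press between 8 and 21 N and distance of fine_mark from where it was at the start of the episode below 0.0025 m); the robot touches nothing.
It fails at once if the fine knob is turned (its mark moves by more than 2.5 mm) (distance of fine_mark from where it was at the start of the episode above 0.0025 m).
It fails at once if the press squeezes the block with more than 30 N (counted while the fingers are off the block) (contact force between blank and press above 30 N and contact force between blank and the fingers below 0.1 N).
It fails at once if a bystander is moved by more than 20 mm (distance of any of spruce_block, tape_roll, glue, clamp_a, clamp_b from where it was at the start of the episode above 0.02 m).
It also fails if it takes over 72 s, if anything falls off the work surface, if the arm or the gripper's body presses on something with over 40 N, if the wrist force passes 120 N, or if a joint passes its speed limit or range.

## Working session

There is one attempt and no reset: what is moved stays moved. The work goes in short steps, Python scripts to look and compute and a tool call to move; the robot and the scene stay as the last step left them, time stands still between calls to the robot, and variables do not carry over. Pictures are saved under pics/ and viewed, at most 10 in all, crops included, and the job is handed in when it is done.

Besides the shell and the picture viewer there is one more tool, called after "Call:" as a command line: name --argument value ..., lists and objects as JSON in quotes. arm_command: Moves the arm, as the interface text tells. Its arguments: {"type":"object","properties":{"targets":{"type":"array"}},"required":["targets"]}

```bash
mkdir -p pics; ls
cat > h.py <<'E'
import numpy as np, cv2, pickle
from bench import robot
from scipy.spatial.transform import Rotation as R
def cloud(s,T=None):
    T=s["T"] if T is None else T
    K=np.array([[s["fx"],0,s["cx"]],[0,s["fy"],s["cy"]],[0,0,1.]])
    h,w=s["range_z"].shape
    u,v=np.meshgrid(np.arange(w),np.arange(h))
    n=cv2.undistortPoints(np.stack([u,v],-1).reshape(-1,1,2).astype(float),K,np.array(s["dist_coeffs"],float)).reshape(h,w,2)
    z=s["range_z"]; P=np.stack([n[...,0]*z,n[...,1]*z,z],-1)
    W=P@T[:3,:3].T+T[:3,3]; W[z==0]=np.nan
    return W
def save(n,img): cv2.imwrite(f"pics/{n}.png",cv2.cvtColor(img,cv2.COLOR_RGB2BGR))
E
python3 - <<'E'
from h import *
o=robot.get_obs(); print({k:np.round(v,3) for k,v in o.items()})
a=robot.snapshot("scene");b=robot.snapshot("side");pickle.dump((a,b),open("s0.pkl","wb"))
save("scene0",a["color"]);save("side0",b["color"])
E
```

```text
pics
{'time': np.float64(0.0), 'joint_positions': array([-1.224,  0.088,  1.372, -0.   ,  1.684, -0.103]), 'qvel': array([ 0.   ,  0.   ,  0.   , -0.002,  0.001, -0.001]), 'joint_torque': array([-1.0000e-03, -3.4019e+01, -3.0243e+01,  7.1000e-02,  3.3000e-02,
       -0.0000e+00]), 'tool_pos': array([ 0.239, -0.495,  0.178]), 'ee_rot': array([-3.139, -0.   ,  0.45 ]), 'wrist_force': array([-0.203,  0.457,  0.27 ]), 'wrist_torque': array([-0.004, -0.004,  0.013]), 'finger_force': np.float64(0.0), 'width': np.float64(0.094)}
```

View pics/scene0.png

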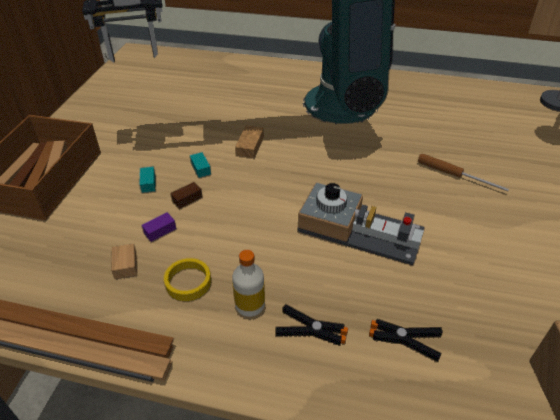

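View pics/side0.png

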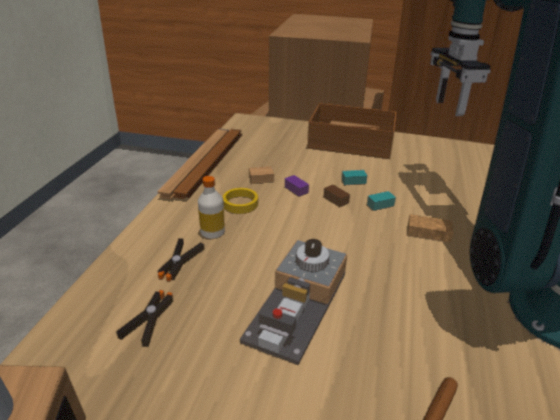

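In the scene view the candidates are dark brown (187,195), purple (159,227), turquoise (148,180) and (200,165), and pale wood (124,260) and (249,143). I choose the dark brown block (side view (337,195)). The press is at (365,222), with its knob at (332,195) and its backstop with the red screw at (407,225).

Run:
```python
from h import *
a,b=pickle.load(open("s0.pkl","rb"))
crops=[]
for n,s,(u,v),(pu,pv) in (("scene",a,(187,195),(362,222)),("side",b,(337,195),(300,295))):
    W=cloud(s); c=s["color"]
    hsv=cv2.cvtColor(c,cv2.COLOR_RGB2HSV)
    # blank: points above 5mm near the seed
    seed=W[v,u]; m=(np.linalg.norm(W[...,:2]-seed[:2],axis=-1)<.05)&(W[...,2]>.02)
    P=W[m]; r=cv2.minAreaRect(P[:,:2].astype(np.float32)); print(n,"seed",seed.round(4),"blank rect",np.round(r[0],4),np.round(r[1],4),r[2],"ztop",np.nanpercentile(P[:,2],[10,50,90]).round(4),m.sum())
    # press: base + housing
    ps=W[pv,pu]; m=(np.linalg.norm(W[...,:2]-ps[:2],axis=-1)<.2)&(W[...,2]>.006)&(W[...,2]<.15)
    k,l=cv2.connectedComponents(m.astype(np.uint8)); 
    big=np.argmax(np.bincount(l[l>0])); P=W[l==big]; r=cv2.minAreaRect(P[:,:2].astype(np.float32)); print("press rect",np.round(r[0],4),np.round(r[1],4),r[2],cv2.boxPoints(r).round(4).tolist())
    # housing top
    h=P[(abs(P[:,2]-.0565)<.004)]; r2=cv2.minAreaRect(h[:,:2].astype(np.float32)); print("z~56",np.round(r2[0],4),np.round(r2[1],4),r2[2])
    k=P[(P[:,2]>.094)&(P[:,2]<.11)]; print("fine knob top",np.median(k,0).round(4),cv2.minEnclosingCircle(k[:,:2].astype(np.float32)),len(k))
    k=P[(P[:,2]>.073)&(P[:,2]<.084)]; print("ring",cv2.minEnclosingCircle(k[:,:2].astype(np.float32)))
    red=(l==big)&((hsv[...,0]<8)|(hsv[...,0]>172))&(hsv[...,1]>150)&(hsv[...,2]>90)
    print("red",[(W[y,x].round(3).tolist(),x,y) for y,x in np.argwhere(red)][::6])
    crops.append(cv2.resize(c[v-35:v+35,u-50:u+50],(400,280)));crops.append(cv2.resize(c[pv-65:pv+40,pu-75:pu+75],(400,280)))
save("crop0",np.vstack([np.hstack(crops[:2]),np.hstack(crops[2:])]))
```

```text
scene seed [ 0.5062 -0.2762  0.0277] blank rect [ 0.4953 -0.2842] [0.0377 0.0648] 53.215694427490234 ztop [0.0232 0.0279 0.03  ] 360
press rect [0.5068 0.1138] [0.2516 0.114 ] 80.13880920410156 [[0.42899999022483826, -0.00039999998989515007], [0.5414000153541565, -0.019999999552965164], [0.5845000147819519, 0.2280000001192093], [0.47209998965263367, 0.2475000023841858]]
z~56 [0.5048 0.1016] [0.2249 0.1116] 80.55765533447266
fine knob top [0.4977 0.0448 0.1008] ((0.4946499466896057, 0.044478029012680054), 0.017716629430651665) 159
ring ((0.4961777329444885, 0.04532616212964058), 0.03354814648628235)
red [([0.503, 0.199, 0.059], np.int64(405), np.int64(217)), ([0.518, 0.198, 0.07], np.int64(405), np.int64(218)), ([0.521, 0.196, 0.069], np.int64(404), np.int64(219)), ([0.516, 0.208, 0.067], np.int64(410), np.int64(219)), ([0.52, 0.206, 0.068], np.int64(409), np.int64(220)), ([0.523, 0.203, 0.067], np.int64(407), np.int64(221)), ([0.525, 0.205, 0.067], np.int64(408), np.int64(222))]
side seed [ 0.4879 -0.2612  0.0285] blank rect [ 0.4929 -0.2817] [0.0377 0.0649] 52.868995666503906 ztop [
[... 350 characters left out ...]
99] ((0.49206051230430603, 0.04851088672876358), 0.016572244465351105) 170
ring ((0.49240514636039734, 0.048541631549596786), 0.032632406800985336)
red [([0.524, 0.201, 0.069], np.int64(275), np.int64(309)), ([0.52, 0.201, 0.069], np.int64(277), np.int64(310)), ([0.523, 0.204, 0.068], np.int64(275), np.int64(311)), ([0.525, 0.207, 0.068], np.int64(273), np.int64(312)), ([0.516, 0.205, 0.069], np.int64(279), np.int64(312)), ([0.52, 0.208, 0.069], np.int64(276), np.int64(313)), ([0.525, 0.207, 0.064], np.int64(273), np.int64(314)), ([0.515, 0.208, 0.068], np.int64(279), np.int64(314)), ([0.517, 0.212, 0.068], np.int64(277), np.int64(315)), ([0.519, 0.211, 0.064], np.int64(276), np.int64(316))]
```

View pics/crop0.png

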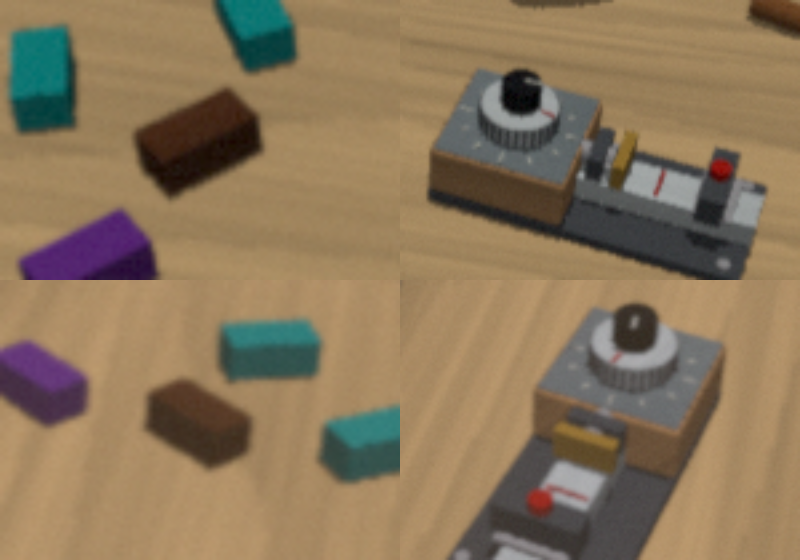

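```bash
cat >> h.py <<'E'
def plan(p,ydir):
    "shift (mm, tool axes) and turn (deg about tool z) to TCP p with the closing line along ydir (deg, world, mod 180)"
    o=robot.get_obs(); Rt=R.from_euler("xyz",o["ee_rot"])
    d=Rt.inv().apply(np.array(p)-o["tool_pos"])*1000
    y=Rt.as_matrix()[:,1]; cur=np.degrees(np.arctan2(y[1],y[0]))
    az=-((ydir-cur+90)%180-90)
    print("shift",d.round(1),"az",round(az,2),"tool",o["tool_pos"].round(4),"t",o["time"],"ydir",cur.round(2),"rot",np.round(o["ee_rot"],4),"q6",o["joint_positions"][5].round(3))
def wrist():
    o=robot.get_obs(); s=robot.snapshot("wrist"); T=np.eye(4); T[:3,:3]=R.from_euler("xyz",o["ee_rot"]).as_matrix(); T[:3,3]=o["tool_pos"]
    return s,cloud(s,T@s["T_tool_cam"])
def rect(P): 
    r=cv2.minAreaRect(P[:,:2].astype(np.float32)); return np.round(r[0],4),np.round(r[1],4),round(r[2],2)
E
python3 -c "
from h import *
plan([.494,-.283,.16],-37)"
```

```text
shift [321.8 -79.8  18.5] az -27.23 tool [ 0.2389 -0.4948  0.1783] t 0.1 ydir -64.23 rot [-3.1397e+00 -2.0000e-04  4.4980e-01] q6 -0.103
```

Call:
arm_command --targets '[0,0,-27.2,322,-80,0,-1,0,0,-27.2,322,-80,0,-1,0,0,-27.2,322,-80,0,-1,0,0,-27.2,322,-80,0,-1,0,0,-27.2,322,-80,0,-1,0,0,-27.2,322,-80,0,-1,0,0,-27.2,322,-80,0,-1,0,0,-27.2,322,-80,0,-1,0,0,-27.2,322,-80,0,-1,0,0,-27.2,322,-80,0,-1]'

```text
time: 1.1
tool_pos: [0.4933, -0.2841, 0.179]
ee_rot: [-3.141, 0.001, 0.923]
wrist_force: [-0.1, 0.4, 0.0]
width: 0.094
finger_force: 0.0
```

Run:
```python
from h import *
s,W=wrist(); save("w1",s["color"])
d=np.linalg.norm(W[...,:2]-[.494,-.283],axis=-1)<.055
m=d&(W[...,2]>.018)&(W[...,2]<.04)&(s["color"].max(-1)<110)
print(m.sum(),np.percentile(W[m][:,2],[10,50,90]).round(4))
z=np.median(W[m][:,2]); t=m&(abs(W[...,2]-z)<.003)
print(rect(W[m]),rect(W[t]),np.argwhere(t).mean(0))
plan([.494,-.283,.004],-37)
```

```text
1422 [0.0268 0.0279 0.0289]
(array([ 0.4939, -0.2856]), array([0.0329, 0.0633]), 52.7) (array([ 0.4939, -0.2856]), array([0.0329, 0.0633]), 52.68) [196.82148041 278.5892598 ]
shift [  1.6  -0.2 175.1] az -0.14 tool [ 0.4933 -0.2843  0.1791] t 1.15 ydir -37.14 rot [-3.1413e+00  6.0000e-04  9.2260e-01] q6 0.026
```

View pics/w1.png

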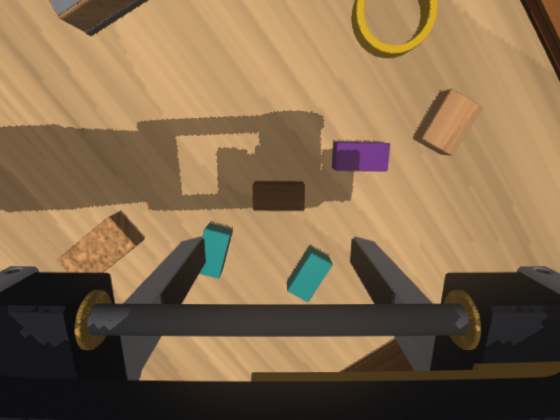

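The dark block is at (279,196), lined up between the fingers. The purple block (361,156) and turquoise blocks (215,250), (310,273) are clear of the descent.

Call:
arm_command --targets '[0,0,0.2,-0.7,1.3,50,-1,0,0,0.2,-0.7,1.3,100,-1,0,0,0.2,-0.7,1.3,145,-1,0,0,0.2,-0.7,1.3,165,-1,0,0,0.2,-0.7,1.3,174,-1,0,0,0.2,-0.7,1.3,174,-1,0,0,0.2,-0.7,1.3,174,1,0,0,0.2,-0.7,1.3,174,1,0,0,0.2,-0.7,1.3,174,1,0,0,0.2,-0.7,1.3,174,1,0,0,0.2,-0.7,1.3,174,1,0,0,0.2,-0.7,1.3,174,1]'

```text
time: 2.35
tool_pos: [0.4951, -0.2846, 0.0055]
ee_rot: [3.141, 0.0, 0.921]
wrist_force: [-0.1, -0.2, 0.0]
width: 0.0496
finger_force: 0.0
```

Call:
arm_command --targets '[0,0,0,0,0,-50,1,0,0,0,0,0,-100,1,0,0,0,0,0,-140,1,0,0,0,0,0,-140,1,0,0,0,0,0,-140,1]'

```text
time: 2.85
tool_pos: [0.4955, -0.285, 0.1466]
ee_rot: [3.139, 0.0, 0.921]
wrist_force: [0.0, -0.1, 0.3]
width: 0.0094
finger_force: 0.0
```

```bash
python3 -c "
from h import *
o=robot.get_obs(); print(o['width'],o['finger_force'])
plan([.485,.09,.18],-9.7)"
```

```text
0.009379378126261955 0.0
shift [ 292.2 -235.1  -34.1] az -27.52 tool [ 0.4955 -0.285   0.1466] t 2.85 ydir -37.22 rot [3.1387 0.     0.9211] q6 0.029
```

Call:
arm_command --targets '[0,0,0,0,0,-40,-1,0,0,0,0,0,-40,-1,0,0,0,0,0,-40,-1,0,0,0,0,0,-40,-1]'

```text
time: 3.25
tool_pos: [0.4941, -0.284, 0.1827]
ee_rot: [-3.137, 0.0, 0.921]
wrist_force: [0.1, 0.4, 0.3]
width: 0.0381
finger_force: 0.0
```

Run:
```python
from h import *
s,W=wrist(); a=robot.snapshot("scene")
save("w2",np.hstack([s["color"][100:400,100:460],cv2.resize(a["color"][120:270,90:250],(320,300))]))
pickle.dump((s,W,a),open("s2.pkl","wb"))
d=np.linalg.norm(W[...,:2]-[.494,-.283],axis=-1)<.07
m=d&(W[...,2]>.018)&(W[...,2]<.04)&(s["color"].max(-1)<90)
print(m.sum(),rect(W[m]),np.argwhere(m).mean(0))
o=robot.get_obs();print(o["tool_pos"],o["width"],s["T_tool_cam"].round(4).tolist())
```

```text
1367 (array([ 0.494, -0.285]), array([0.032 , 0.0633]), 52.39) [195.95903438 278.13460132]
[ 0.49411097 -0.28402371  0.18288813] 0.04585310213772839 [[-0.0001, -0.97, -0.243, 0.0699], [1.0, 0.0, -0.0003, 0.0002], [0.0003, -0.243, 0.97, -0.2054], [0.0, 0.0, 0.0, 1.0]]
```

View pics/w2.png

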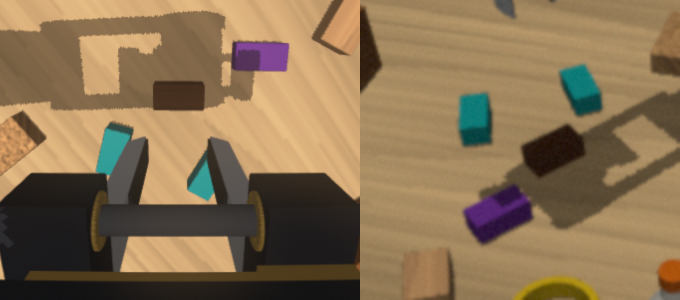

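The block at (278,196) has not moved, though the fingers closed well past its 64 mm width. I'll descend again with the fingers open and look at the fit before closing.

Call:
arm_command --targets '[0,0,0,0,1,0,-1,0,0,0,0,1,0,-1,0,0,0,0,1,0,-1,0,0,0,0,1,0,-1,0,0,0,0,1,0,-1,0,0,0,0,1,0,-1,0,0,0,0,1,0,-1,0,0,0,0,1,50,-1,0,0,0,0,1,100,-1,0,0,0,0,1,140,-1,0,0,0,0,1,165,-1,0,0,0,0,1,178,-1,0,0,0,0,1,178,-1,0,0,0,0,1,178,-1]'

```text
time: 4.75
tool_pos: [0.4968, -0.2859, 0.0088]
ee_rot: [3.139, -0.0, 0.921]
wrist_force: [-1.0, 0.4, -0.2]
width: 0.0939
finger_force: 0.0
```

Run:
```python
from h import *
s,W=wrist(); a=robot.snapshot("scene"); b=robot.snapshot("side")
save("w3",np.hstack([s["color"][60:360,100:460],np.vstack([cv2.resize(a["color"][140:240,120:260],(420,300)),cv2.resize(b["color"][140:240,270:410],(420,300))])[::2,::2]]) if 0 else np.hstack([cv2.resize(s["color"],(400,300)),cv2.resize(b["color"][140:240,270:400],(390,300))]))
o=robot.get_obs();print(o["tool_pos"],o["width"],o["ee_rot"],o["wrist_force"])
```

```text
[ 0.49723362 -0.28629766  0.00970824] 0.09410449944486239 [ 3.13713338e+00 -6.84214219e-05  9.21031056e-01] [-0.55616889 -0.41839984  0.07754095]
```

View pics/w3.png

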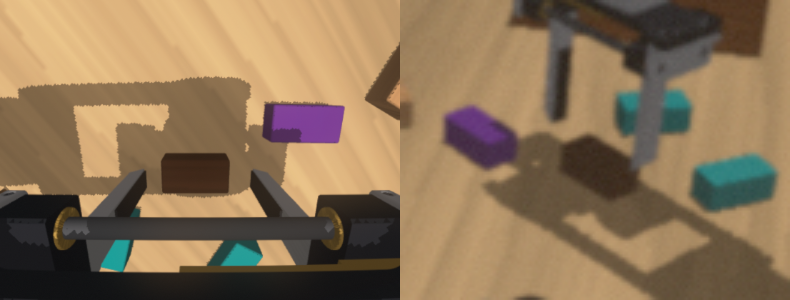

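Run:
```python
from h import *
for i in range(2):
    s,W=wrist(); o=robot.get_obs()
    c=s["color"]; d=np.linalg.norm(W[...,:2]-[.494,-.283],axis=-1)<.2
    print("tool",o["tool_pos"].round(4),"rot",o["ee_rot"].round(3),o["time"],"q",o["joint_positions"].round(4),o["joint_torque"].round(1))
    z=W[...,2]
    for p in [(240,270),(240,310),(60,200),(170,430),(40,300)]: print(p,c[p],s["range_z"][p].round(4),W[p].round(4))
b=robot.snapshot("side"); Wb=cloud(b)
for p in [(140+52,270+83),(140+30,270+84),(140+38,270+52)]: print(b["color"][p],Wb[p].round(4))
```

```text
tool [ 0.497  -0.2861  0.0094] rot [ 3.138 -0.     0.921] 4.95 q [-0.6212  0.2287  1.5541  0.      1.3548  0.0286] [ -0.  -37.4 -27.8   0.1   0.    0. ]
(240, 270) [64 40 26] 0.1961 [ 0.4959 -0.2799  0.0294]
(240, 310) [64 40 25] 0.1977 [ 0.5168 -0.2965  0.0279]
(60, 200) [222 180 126] 0.195 [ 0.5293 -0.1593  0.0012]
(170, 430) [128  63 152] 0.1868 [ 0.605  -0.3049  0.0277]
(40, 300) [216 173 122] 0.1937 [ 5.897e-01 -1.895e-01 -3.000e-04]
tool [ 0.4968 -0.2859  0.0091] rot [ 3.138 -0.     0.921] 5.0 q [-0.6212  0.2289  1.5546 -0.      1.3547  0.0285] [ -0.  -37.5 -27.9   0.1   0.    0. ]
(240, 270) [64 41 27] 0.1974 [ 0.4954 -0.2801  0.0278]
(240, 310) [64 41 26] 0.1974 [ 0.5167 -0.2963  0.0279]
(60, 200) [222 180 127] 0.196 [ 5.290e-01 -1.588e-01 -2.000e-04]
(170, 430) [128  64 152] 0.186 [ 0.6045 -0.3044  0.0283]
(40, 300) [217 174 123] 0.1925 [ 0.5892 -0.1896  0.0007]
[97 97 94] [ 0.4488 -0.2538  0.048 ]
[95 95 92] [ 0.452  -0.2428  0.1137]
[53 47 38] [ 0.5358 -0.3096  0.0439]
```

Run:
```python
from h import *
o=robot.get_obs(); T=R.from_euler("xyz",o["ee_rot"])
for n in ("side","scene","wrist"):
    if n=="wrist": s,W=wrist()
    else: s=robot.snapshot(n); W=cloud(s)
    L=(W-o["tool_pos"])@T.as_matrix()   # tool coords
    for sg in (1,-1):
        m=(abs(L[...,0])<.02)&(sg*L[...,1]>.040)&(sg*L[...,1]<.066)&(L[...,2]>-.12)&(L[...,2]<.002)
        P=L[m]
        if len(P): print(n,sg,m.sum(),"z tip pct",np.percentile(P[:,2],[50,90,97,100]).round(4),"x",np.percentile(P[:,0],[3,50,97]).round(4),"y",np.percentile(P[:,1],[3,50,97]).round(4))
```

```text
side 1 259 z tip pct [-0.0739 -0.0371 -0.0305 -0.0251] x [-0.007   0.0066  0.0123] y [0.0442 0.0477 0.0573]
side -1 238 z tip pct [-0.0719 -0.0407 -0.0351 -0.0258] x [-0.0078  0.0074  0.0119] y [-0.0622 -0.0593 -0.0499]
scene 1 224 z tip pct [-0.0705 -0.0404 -0.0341 -0.0272] x [-0.0079  0.0083  0.0116] y [0.0478 0.0564 0.0598]
scene -1 264 z tip pct [-0.0744 -0.0388 -0.0306 -0.0261] x [-0.007   0.0077  0.0116] y [-0.0591 -0.0494 -0.0463]
wrist 1 3489 z tip pct [-0.0806 -0.0422 -0.0318 -0.0242] x [-0.0082  0.0075  0.0096] y [0.0464 0.0483 0.0579]
wrist -1 3491 z tip pct [-0.0805 -0.0425 -0.0319 -0.0247] x [-0.0084  0.0076  0.0096] y [-0.0585 -0.0488 -0.0471]
```

All three cameras agree that the real fingertips end about 28 mm short of the reported TCP, so the first grasp closed above the block. I'll use tip height = reported z + 28 mm from here and lower further, watching the force.

Call:
arm_command --targets '[0,0,0,-1,-3,10,-1,0,0,0,-1,-3,20,-1,0,0,0,-1,-3,26,-1,0,0,0,-1,-3,26,-1,0,0,0,-1,-3,26,-1]'

```text
time: 5.7
tool_pos: [0.4925, -0.284, -0.0193]
ee_rot: [-3.141, 0.0, 0.921]
wrist_force: [-0.1, -0.2, -0.1]
width: 0.0939
finger_force: 0.0
```

Run:
```python
from h import *
print("pinch",robot.pinch_z)
s,W=wrist(); o=robot.get_obs(); L=(W-o["tool_pos"])@R.from_euler("xyz",o["ee_rot"]).as_matrix()
print(o["tool_pos"].round(4),o["wrist_force"].round(2))
for sg in (1,-1):
    m=(abs(L[...,0])<.02)&(sg*L[...,1]>.040)&(sg*L[...,1]<.066)&(L[...,2]>-.08)&(W[...,2]>.004); P=L[m]; print("tip z tool",np.sort(P[:,2])[-60:][::15].round(4),"inner y",np.percentile(abs(P[:,1]),5).round(4))
b=(abs(L[...,0])<.04)&(abs(L[...,1])<.045)&(abs(W[...,2]-.028)<.003); P=L[b]; print("block in tool x",P[:,0].min(),P[:,0].max(),"y",P[:,1].min(),P[:,1].max(),cv2.minAreaRect(P[:,:2].astype(np.float32)))
```

```text
pinch 0.0188
[ 0.4928 -0.2843 -0.0187] [-0.2  -0.41  0.97]
tip z tool [-0.0293 -0.0284 -0.0277 -0.0264] inner y 0.0465
tip z tool [-0.0294 -0.0285 -0.0277 -0.0268] inner y 0.0471
block in tool x -0.01692216503169596 0.01726448056083943 y -0.030888102260726802 0.033363530573168425 ((0.00012815557420253754, 0.0012384802103042603), (0.03415874019265175, 0.06416865438222885), 0.19660769402980804)
```

Call:
arm_command --targets '[0,0,0,0,1,4,-1,0,0,0,0,1,4,1,0,0,0,0,1,4,1,0,0,0,0,1,4,1,0,0,0,0,1,4,1,0,0,0,0,1,4,1,0,0,0,0,1,4,1,0,0,0,0,1,4,1]'

```text
time: 6.55
tool_pos: [0.4937, -0.2849, -0.0226]
ee_rot: [3.141, 0.0, 0.921]
wrist_force: [0.0, 0.2, 1.0]
width: 0.0638
finger_force: 30.0
```

```bash
python3 -c "
from h import *
o=robot.get_obs(); print(o['width'],o['finger_force'],o['wrist_force'])
plan([.4985,.075,.125],-9.75)"
```

```text
0.06379764848042219 29.99812424182892 [0.00171956 0.16590863 0.9841753 ]
shift [ 289.5 -213.8 -147.6] az -27.48 tool [ 0.4937 -0.2849 -0.0226] t 6.55 ydir -37.23 rot [3.1412 0.     0.9211] q6 0.027
```

Call:
arm_command --targets '[0,0,0,0,0,-50,1,0,0,0,0,0,-100,1,0,0,0,0,0,-150,1,0,0,0,0,0,-182,1,0,0,-27.5,367,-254,-182,1,0,0,-27.5,367,-254,-182,1,0,0,-27.5,367,-254,-182,1,0,0,-27.5,367,-254,-182,1,0,0,-27.5,367,-254,-182,1,0,0,-27.5,367,-254,-182,1,0,0,-27.5,367,-254,-182,1,0,0,-27.5,367,-254,-182,1,0,0,-27.5,367,-254,-182,1,0,0,-27.5,367,-254,-182,1,0,0,-27.5,367,-254,-182,1,0,0,-27.5,367,-254,-182,1]'

```text
time: 8.15
tool_pos: [0.5133, 0.1601, 0.1591]
ee_rot: [-3.141, 0.001, 1.4]
wrist_force: [0.7, -0.3, -0.7]
width: 0.0643
finger_force: 30.0
```

Run:
```python
from h import *
s,W=wrist(); o=robot.get_obs(); plan([.5135,.1617,.16],-9.75); print(o['width'],o['finger_force'])
save("w4",s["color"]); pickle.dump((s,W),open("s4.pkl","wb"))
L=(W-o["tool_pos"])@R.from_euler("xyz",o["ee_rot"]).as_matrix()
z=W[...,2]
m=(abs(z-.0565)<.004)&(L[...,0]<-.05); print("housing",rect(W[m]),m.sum())
k=(z>.095)&(z<.105)&(L[...,0]<-.05); print("knob",cv2.minEnclosingCircle(W[k][:,:2].astype(np.float32)),k.sum())
k=(z>.072)&(z<.083)&(L[...,0]<-.05); print("ring",cv2.minEnclosingCircle(W[k][:,:2].astype(np.float32)),k.sum())
k=(z>.055)&(z<.064)&(L[...,0]>.005); print("backstop top",rect(W[k]),k.sum())
k=(z>.008)&(z<.016); print("base",rect(W[k]),k.sum())
```

```text
shift [ 1.9 -0.2 -0.9] az -0.08 tool [0.5134 0.1598 0.1591] t 8.2 ydir -9.83 rot [-3.1415e+00  7.0000e-04  1.3992e+00] q6 0.368
0.06385737226480988 29.99805361032486
housing (array([0.4899, 0.0249]), array([0.0707, 0.1096]), 80.3) 990
knob ((0.4907052516937256, 0.03245129808783531), 0.008376328274607658) 37
ring ((0.4956752061843872, 0.057963788509368896), 0.029181526973843575) 568
backstop top (array([0.5199, 0.2018]), array([0.0193, 0.0597]), 80.32) 943
base (array([0.5601, 0.23  ]), array([0.2577, 0.6216]), 67.3) 9458
```

View pics/w4.png

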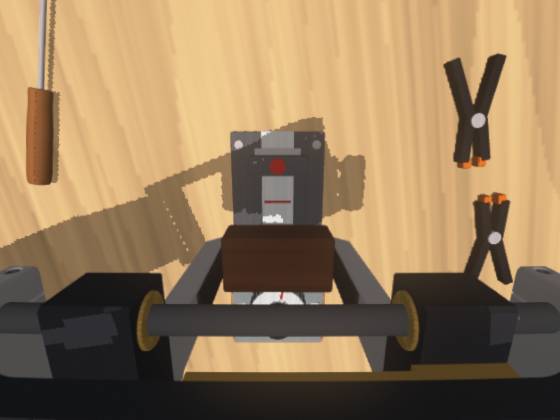

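Red line on the bed at (278,202), backstop with red screw at (278,167), held block at (278,258), square in view.

Run:
```python
from h import *
s,W=pickle.load(open("s4.pkl","rb")); c=s["color"].astype(int)
red=(c[...,0]>100)&(c[...,1]<60)&(c[...,2]<60); red[:190]=0; red[215:]=0; red[:,:255]=0; red[:,305:]=0
P=W[red]; print(red.sum(),"red line",np.median(P,0).round(4), P[[0,-1]].round(4))
d=P[P[:,0].argsort()]; n=len(d)//5; a=d[:n].mean(0);b=d[-n:].mean(0); print("ang",np.degrees(np.arctan2(b[1]-a[1],b[0]-a[0])), "mid",((a+b)/2).round(4))
m=(abs(W[...,2]-.034)<.003); m[:178]=0;m[225:]=0;m[:,:240]=0;m[:,320:]=0; print("bed",rect(W[m]),W[m][:,2].mean())
m=(abs(W[...,2]-.012)<.004); m[:130]=0;m[225:]=0;m[:,:225]=0;m[:,330:]=0; print("base",rect(W[m]))
# held block in tool frame
o=robot.get_obs(); L=(W-o["tool_pos"])@R.from_euler("xyz",o["ee_rot"]).as_matrix()
m=(abs(L[...,0])<.04)&(abs(L[...,1])<.0315)&(L[...,2]>-.07)&(L[...,2]<.0)&(c.max(-1)<110);P=L[m]
h=np.histogram(P[:,2],40); print("top z",h[1][h[0].argmax()]); t=P[abs(P[:,2]-h[1][h[0].argmax()])<.004]; print("held top rect",rect(t),len(t))
plan(list(((a+b)/2)[:2])+[.16],-9.7)
```

```text
29 red line [0.5104 0.1603 0.0344] [[0.4992 0.1625 0.0341]
 [0.5033 0.1602 0.0322]]
ang -8.689468829892414 mid [0.5122 0.1602 0.0347]
bed (array([0.5129, 0.16  ]), array([0.0533, 0.0404]), 80.71) 0.034034419622979525
base (array([0.5165, 0.181 ]), array([0.1108, 0.1103]), 80.22)
top z -0.05112915505735479
held top rect (array([ 0.0005, -0.    ]), array([0.0343, 0.063 ]), 0.12) 6165
shift [ 0.2 -1.2 -0.9] az -0.13 tool [0.5134 0.1598 0.1591] t 8.2 ydir -9.83 rot [-3.1415e+00  7.0000e-04  1.3992e+00] q6 0.368
```

Call:
arm_command --targets '[0,0,-0.1,0.3,-0.7,45,1,0,0,-0.1,0.3,-0.7,90,1,0,0,-0.1,0.3,-0.7,120,1,0,0,-0.1,0.3,-0.7,135,1,0,0,-0.1,0.3,-0.7,141,1,0,0,-0.1,0.3,-0.7,144,1,0,0,-0.1,0.3,-0.7,146,1,0,0,-0.1,0.3,-0.7,146,1,0,0,-0.1,0.3,-0.7,146,1]'

```text
time: 9.1
tool_pos: [0.5136, 0.1616, 0.0145]
ee_rot: [3.139, -0.001, 1.403]
wrist_force: [0.5, 0.6, -0.3]
width: 0.0638
finger_force: 30.0
```

```bash
python3 -c "
from h import *
o=robot.get_obs(); print(o['width'],o['finger_force'],o['wrist_force'],o['tool_pos'])"
```

```text
0.06377586235819073 29.998067021369934 [ 0.52282143  0.61085751 -0.33113008] [0.51359264 0.1615712  0.01448571]
```

Call:
arm_command --targets '[0,0,0,0,0,1,1,0,0,0,0,0,1.5,1,0,0,0,0,0,1.5,1]'

```text
time: 9.4
tool_pos: [0.5127, 0.1615, 0.0118]
ee_rot: [3.141, 0.0, 1.403]
wrist_force: [0.4, -0.1, -1.2]
width: 0.0636
finger_force: 30.0
```

```bash
python3 -c "
from h import *
for i in range(3):
  o=robot.get_obs(); print(o['wrist_force'].round(2),o['tool_pos'].round(4)); robot.snapshot('side')"
```

```text
[ 0.36 -0.06 -1.21] [0.5127 0.1615 0.0118]
[ 0.36  0.24 -0.26] [0.5127 0.1616 0.0118]
[ 0.07  0.25 -0.69] [0.5127 0.1616 0.0118]
```

Call:
arm_command --targets '[0,0,0,0,0,0.5,1,0,0,0,0,0,0.5,1,0,0,0,0,0,0.5,-1,0,0,0,0,0,0.5,-1,0,0,0,0,0,0.5,-1,0,0,0,0,0,0.5,-1,0,0,0,0,0,0.5,-1,0,0,0,0,0,-10,-1,0,0,0,0,0,-50,-1,0,0,0,0,0,-100,-1,0,0,0,0,0,-150,-1,0,0,0,0,0,-150,-1,0,0,0,0,0,-150,-1]'

```text
time: 10.85
tool_pos: [0.5139, 0.1617, 0.1644]
ee_rot: [3.137, -0.002, 1.403]
wrist_force: [-1.4, 0.6, -0.1]
width: 0.0941
finger_force: 0.0
```

Run:
```python
from h import *
s,W=wrist(); o=robot.get_obs(); c=s["color"].astype(int); print(o["width"],o["tool_pos"].round(4))
d=np.linalg.norm(W[...,:2]-[.513,.161],axis=-1)<.05
m=d&(abs(W[...,2]-.062)<.003)&(c.max(-1)<100)&(c[...,0]>c[...,2]+8); print("block top",rect(W[m]),W[m][:,2].mean())
z=W[...,2]; print("backstop",rect(W[(abs(z-.06)<.004)&(W[...,1]>.187)&(W[...,1]<.22)&(abs(W[...,0]-.52)<.045)]))
m=(abs(z-.0565)<.004)&(W[...,1]<.12)&(np.linalg.norm(W[...,:2]-[.494,.046],axis=-1)<.09); print("housing",rect(W[m]))
k=(z>.096)&(z<.106)&(W[...,1]<.1); print("knob",rect(W[k]),k.sum())
k=(z>.074)&(z<.082)&(W[...,1]<.1); print("ring",rect(W[k]),cv2.minEnclosingCircle(W[k][:,:2].astype(np.float32)),k.sum())
plan([.4937,.0465,.13],-9.7)
```

```text
0.09395617851594523 [0.5126 0.1615 0.162 ]
block top (array([0.514 , 0.1686]), array([0.0843, 0.0643]), 78.5) 0.06178328548114022
backstop (array([0.52  , 0.2012]), array([0.0201, 0.0599]), 80.46)
housing (array([0.4954, 0.0563]), array([0.1307, 0.1094]), 80.44)
knob (array([0.4908, 0.0301]), array([0.0008, 0.0095]), 79.29) 10
ring (array([0.4963, 0.0663]), array([0.0212, 0.0578]), 80.36) ((0.49497950077056885, 0.058216340839862823), 0.029015349224209785) 691
shift [-116.5    0.6   32. ] az 0.08 tool [0.5126 0.1615 0.162 ] t 10.9 ydir -9.62 rot [ 3.1411e+00 -1.0000e-04  1.4028e+00] q6 0.368
```

Call:
arm_command --targets '[0,0,-120,-116.5,0.5,20,-1,0,0,-120,-116.5,0.5,20,-1,0,0,-120,-116.5,0.5,20,-1,0,0,-120,-116.5,0.5,20,-1,0,0,-120,-116.5,0.5,20,-1,0,0,-120,-116.5,0.5,20,-1,0,0,-120,-116.5,0.5,20,-1,0,0,-120,-116.5,0.5,20,-1,0,0,-120,-116.5,0.5,20,-1,0,0,-120,-116.5,0.5,20,-1,0,0,-120,-116.5,0.5,20,-1,0,0,-120,-116.5,0.5,20,-1,0,0,-120,-116.5,0.5,20,-1,0,0,-120,-116.5,0.5,20,-1,0,0,-120,-116.5,0.5,20,-1,0,0,-120,-116.5,0.5,20,-1,0,0,-120,-116.5,0.5,20,-1]'

```text
time: 12.6
tool_pos: [0.4931, 0.0466, 0.1408]
ee_rot: [3.141, -0.002, -2.788]
wrist_force: [-0.1, -0.2, -0.1]
width: 0.0939
finger_force: 0.0
```

Run:
```python
from h import *
s,W=wrist(); o=robot.get_obs(); save("w5",s["color"]); pickle.dump((s,W,o),open("s5.pkl","wb"))
plan([.4937,.0465,.13],0); L=(W-o["tool_pos"])@R.from_euler("xyz",o["ee_rot"]).as_matrix(); z=W[...,2]
near=np.linalg.norm(W[...,:2]-[.494,.046],axis=-1)<.05
for n,a,b in (("knob",.098,.103),("ring",.076,.081),("housing",.054,.059)):
    m=(z>a)&(z<b)&(near if n!="housing" else np.linalg.norm(W[...,:2]-[.494,.046],axis=-1)<.09); P=W[m]; r=rect(L[m])
    print(n,m.sum(),"tool frame rect",r,"world",cv2.minEnclosingCircle(P[:,:2].astype(np.float32)),rect(P)[0])
```

```text
shift [-0.4 -0.2 11.1] az -69.72 tool [0.4933 0.0466 0.1411] t 12.65 ydir 110.28 rot [ 3.1412e+00 -1.2000e-03 -2.7877e+00] q6 -1.945
knob 963 tool frame rect (array([ 0.0011, -0.0019]), array([0.03  , 0.0301]), 46.85) world ((0.4932023882865906, 0.04451121389865875), 0.015807101503014565) [0.4928 0.0444]
ring 2130 tool frame rect (array([ 0.0009, -0.0021]), array([0.0616, 0.0614]), 24.88) world ((0.49337559938430786, 0.044657886028289795), 0.031948935240507126) [0.4931 0.0443]
housing 8019 tool frame rect (array([-0.008,  0.014]), array([0.1078, 0.1452]), 29.89) world ((0.49467748403549194, 0.05410264432430267), 0.08167002350091934) [0.4959 0.0625]
```

View pics/w5.png

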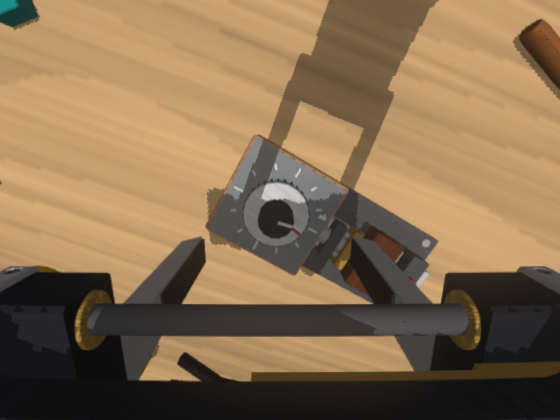

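The ring is centred at (276,213) between the fingers, with the red mark at (298,232) and the fine knob's white line at (287,225). The dark block lies on the bed at (380,250).

Call:
arm_command --targets '[0,0,0,1,-2,45,-1,0,0,0,1,-2,80,-1,0,0,0,1,-2,98,-1,0,0,0,1,-2,105,-1,0,0,0,1,-2,106,-1,0,0,0,1,-2,106,-1,0,0,0,1,-2,106,-1]'

```text
time: 13.35
tool_pos: [0.4948, 0.0443, 0.0375]
ee_rot: [-3.14, 0.003, -2.786]
wrist_force: [0.7, -0.1, -0.4]
width: 0.0943
finger_force: 0.0
```

Run:
```python
from h import *
s,W=wrist(); o=robot.get_obs(); print(o["tool_pos"].round(4),o["wrist_force"].round(2),o["wrist_torque"].round(3),o["time"])
L=(W-o["tool_pos"])@R.from_euler("xyz",o["ee_rot"]).as_matrix(); z=W[...,2]
m=(z>.075)&(z<.082)&(np.linalg.norm(L[...,:2],axis=-1)<.04); print(rect(L[m]),m.sum())
for sg in (1,-1):
    m=(abs(L[...,0])<.02)&(sg*L[...,1]>.044)&(sg*L[...,1]<.066)&(L[...,2]>-.08)&(z>.0585); P=L[m]; print("tip z tool",np.sort(P[:,2])[-60:][::15].round(4))
```

```text
[0.4947 0.0443 0.0374] [ 0.06 -0.31  0.48] [ 0.095 -0.097 -0.052] 13.4
(array([0.0015, 0.0008]), array([0.0629, 0.0634]), 2.51) 4746
tip z tool [-0.0302 -0.0292 -0.0281 -0.0271]
tip z tool [-0.0302 -0.029  -0.0282 -0.0269]
```

Call:
arm_command --targets '[0,0,0,1,0.5,3,-1,0,0,0,1,0.5,3,-1,0,0,0,1,0.5,3,1,0,0,0,1,0.5,3,1,0,0,0,1,0.5,3,1,0,0,0,1,0.5,3,1,0,0,0,1,0.5,3,1,0,0,0,1,0.5,3,1,0,0,0,1,0.5,3,1]'

```text
time: 14.3
tool_pos: [0.4924, 0.0445, 0.0328]
ee_rot: [3.142, 0.0, -2.786]
wrist_force: [-0.8, 0.0, 0.6]
width: 0.0611
finger_force: 30.0
```

```bash
cat > st.py <<'E'
from h import *
o=robot.get_obs(); y=R.from_euler("xyz",o["ee_rot"]).as_matrix()[:,1]
print("t",o["time"].round(2),"pos",o["tool_pos"].round(4),"F",o["wrist_force"].round(1),"M",o["wrist_torque"].round(3),"w",o["width"].round(4),"f",o["finger_force"].round(1),"ydir",np.degrees(np.arctan2(y[1],y[0])).round(2),"q6",np.degrees(o["joint_positions"][5]).round(2),"tau6",o["joint_torque"][5].round(3))
E
python3 st.py
```

```text
Traceback (most recent call last):
  File "st.py", line 3, in <module>
    print("t",o["time"].round(2),"pos",o["tool_pos"].round(4),"F",o["wrist_force"].round(1),"M",o["wrist_torque"].round(3),"w",o["width"].round(4),"f",o["finger_force"].round(1),"ydir",np.degrees(np.arctan2(y[1],y[0])).round(2),"q6",np.degrees(o["joint_positions"][5]).round(2),"tau6",o["joint_torque"][5].round(3))
              ^^^^^^^^^^^^^^^
AttributeError: 'float' object has no attribute 'round'
```

Call:
arm_command --targets '[0,0,4,0,0,0,1,0,0,8,0,0,0,1,0,0,12,0,0,0,1,0,0,16,0,0,0,1,0,0,20,0,0,0,1,0,0,24,0,0,0,1,0,0,28,0,0,0,1,0,0,32,0,0,0,1,0,0,36,0,0,0,1,0,0,40,0,0,0,1]'

```text
time: 15.3
tool_pos: [0.4924, 0.0452, 0.0328]
ee_rot: [3.141, -0.0, 2.798]
wrist_force: [0.3, 2.2, 0.7]
width: 0.0615
finger_force: 30.0
```

```bash
sed -i 's/o\["time"\]/np.float64(o["time"])/; s/o\["width"\]/np.float64(o["width"])/; s/o\["finger_force"\]/np.float64(o["finger_force"])/' st.py
cat >> st.py <<'E'
import sys
if len(sys.argv)>1:
    s,W=wrist(); c=s["color"].astype(int); z=W[...,2]
    pr=R.from_euler("z",-9.7,degrees=True).as_matrix(); o0=np.array([.4935,.0450,0])-pr@[0,-.095,0]
    Q=(W-o0)@pr
    br=(c[...,0]>90)&(c[...,0]-c[...,2]>50)&(abs(z-.06)<.003)&(abs(Q[...,0])<.024)&(Q[...,1]>-.03)&(Q[...,1]<.04)
    bl=(c.max(-1)<110)&(c[...,0]>c[...,2]+8)&(abs(z-.062)<.003)&(abs(Q[...,0])<.035)&(Q[...,1]>-.02)&(Q[...,1]<.06)
    bs=(z>.056)&(z<.0625)&(abs(Q[...,0])<.032)&(Q[...,1]>.05)&(Q[...,1]<.085)&~bl
    for n,m in (("pad",br),("block",bl),("stop",bs)):
        if m.sum()>5: print(n,m.sum(),"y pct",np.percentile(Q[m][:,1],[1,3,50,97,99]).round(4),"x",np.percentile(Q[m][:,0],[1,99]).round(4))
    rd=(c[...,0]>110)&(c[...,1]<70)&(c[...,2]<70)&(abs(z-.078)<.005)&(np.linalg.norm(W[...,:2]-[.4935,.045],axis=-1)<.034)
    if rd.any(): p=Q[rd].mean(0); print("ring mark deg in press",np.degrees(np.arctan2(p[1]+.095,p[0])).round(1),rd.sum())
    wh=(c.min(-1)>110)&(abs(z-.1)<.004)&(np.linalg.norm(W[...,:2]-[.4935,.045],axis=-1)<.018)
    if wh.any(): p=Q[wh].mean(0); print("fine mark deg",np.degrees(np.arctan2(p[1]+.095,p[0])).round(1),wh.sum())
    save(sys.argv[1],s["color"])
E
python3 st.py t1
```

```text
t 15.3 pos [0.4924 0.0452 0.0328] F [0.3 2.2 0.7] M [ 0.341 -0.236  0.374] w 0.0615 f 30.0 ydir 70.29 q6 -71.68 tau6 -0.195
pad 4540 y pct [-0.0041 -0.0034  0.0171  0.0367  0.0376] x [-0.0234  0.0233]
block 4250 y pct [-0.0036  0.0057  0.0255  0.056   0.058 ] x [-0.0325  0.0287]
stop 2496 y pct [0.0533 0.0536 0.0612 0.0727 0.0734] x [-0.0302  0.029 ]
ring mark deg in press 39.6 35
fine mark deg 105.1 103
```

Run:
```python
from h import *
s,W,o=pickle.load(open("s5.pkl","rb"))
c=s["color"].astype(int); z=W[...,2]; pr=R.from_euler("z",-9.7,degrees=True).as_matrix(); o0=np.array([.4935,.0450,0])-pr@[0,-.095,0]; Q=(W-o0)@pr
for n,m in (("ring",(c[...,0]>110)&(c[...,1]<70)&(c[...,2]<70)&(abs(z-.078)<.005)),("fine",(c.min(-1)>110)&(abs(z-.1)<.004)&(np.linalg.norm(W[...,:2]-[.4935,.045],axis=-1)<.018))):
    p=Q[m].mean(0); print(n,m.sum(),np.degrees(np.arctan2(p[1]+.095,p[0])))
s,W=wrist(); c=s["color"].astype(int); Q=(W-o0)@pr
for y in np.arange(-12,42,3)/1e3:
    m=(abs(Q[...,0])<.015)&(abs(Q[...,1]-y)<.0015)&(W[...,2]>.03); 
    if m.sum(): print(y.round(3),m.sum(),np.median(c[m],0),np.median(W[m][:,2]).round(4))
```

```text
ring 0 nan
fine 2 107.45987054588299
-0.012 54 [64. 60. 59.] 0.0585
-0.009 51 [112. 106. 105.] 0.0507
-0.006 224 [82.  63.  35.5] 0.0504
-0.003 529 [82. 63. 35.] 0.0564
0.0 208 [125.  94.  44.] 0.0599
0.003 209 [209. 156.  69.] 0.0599
0.006 279 [95. 57. 35.] 0.0605
0.009 220 [103.  61.  38.] 0.0619
0.012 208 [113.  66.  41.] 0.0619
0.015 215 [116.  68.  42.] 0.0619
0.018 220 [112.  65.  41.] 0.0618
0.021 203 [107.  62.  39.] 0.0619
0.024 217 [107.  62.  39.] 0.0619
0.027 224 [108.  63.  40.] 0.0619
0.03 213 [104.  61.  38.] 0.062
0.033 218 [102.  60.  38.] 0.0619
0.036 200 [106.  62.  40.] 0.0619
0.039 93 [97. 57. 38.] 0.0615<stdin>:5: RuntimeWarning: Mean of empty slice.
  ret = um.true_divide(
```

Call:
arm_command --targets '[0,0,3,0,0,0,1,0,0,6,0,0,0,1,0,0,9,0,0,0,1,0,0,12,0,0,0,1,0,0,15,0,0,0,1,0,0,18,0,0,0,1,0,0,21,0,0,0,1,0,0,24,0,0,0,1,0,0,27,0,0,0,1,0,0,30,0,0,0,1,0,0,33,0,0,0,1,0,0,36,0,0,0,1,0,0,39,0,0,0,1,0,0,42,0,0,0,1]'

```text
time: 16.8
tool_pos: [0.4929, 0.0458, 0.0328]
ee_rot: [3.139, -0.001, 2.067]
wrist_force: [0.8, 4.0, -1.2]
width: 0.0614
finger_force: 30.0
```

```bash
python3 st.py t2
python3 - <<'E'
from h import *
s,W=wrist(); c=s["color"].astype(int); pr=R.from_euler("z",-9.7,degrees=True).as_matrix(); o0=np.array([.4935,.0450,0])-pr@[0,-.095,0]; Q=(W-o0)@pr
for y in np.arange(6,64,2)/1e3:
    m=(abs(Q[...,0])<.015)&(abs(Q[...,1]-y)<.001)&(W[...,2]>.03); 
    if m.sum(): print(y.round(3),m.sum(),np.median(c[m],0),np.median(W[m][:,2]).round(4))
E
```

```text
t 16.8 pos [0.4929 0.0458 0.0328] F [ 0.8  4.  -1.2] M [ 0.653 -0.335  0.411] w 0.0614 f 30.0 ydir 28.42 q6 -29.81 tau6 -0.051
pad 5037 y pct [0.0058 0.0063 0.023  0.039  0.0396] x [-0.0233  0.0232]
block 904 y pct [0.0153 0.0156 0.0378 0.0582 0.0592] x [-0.0327  0.0301]
stop 3320 y pct [0.0534 0.0537 0.0612 0.0725 0.0732] x [-0.0298  0.0288]
ring mark deg in press -3.3 36
fine mark deg 104.8 118
0.006 560 [107.  85.  51.] 0.0524
0.008 184 [227. 175.  80.] 0.0599
0.01 180 [227. 175.  81.] 0.0599
0.012 189 [227. 175.  80.] 0.06
0.014 178 [228. 177.  81.] 0.0599
0.016 235 [102.  64.  42.] 0.0603
0.018 210 [116.  71.  46.] 0.0619
0.02 191 [117.  71.  46.] 0.062
0.022 202 [126.  75.  48.] 0.0619
0.024 188 [130.  77.  50.] 0.0621
0.026 194 [129.  77.  48.] 0.0619
0.028 194 [125.  74.  47.] 0.0619
0.03 204 [121.  72.  45.] 0.062
0.032 204 [119.  70.  44.] 0.062
0.034 198 [118.  70.  44.] 0.0619
0.036 203 [119.  70.  45.] 0.0619
0.038 196 [119.  70.  45.] 0.062
0.04 206 [115.  68.  44.] 0.0619
0.042 206 [111.  66.  42.] 0.062
0.044 208 [116.  69.  44.] 0.0621
0.046 192 [118.  69.  45.] 0.0621
0.048 188 [114.  68.  45.] 0.0619
0.05 18 [89.5 57.  43. ] 0.0609
0.054 497 [59. 50. 48.] 0.057
0.056 346 [109.   97.   99.5] 0.0606
0.058 281 [111.  61.  60.] 0.0612
0.06 247 [114.  54.  46.] 0.0643
0.062 242 [194.5  55.   46. ] 0.0666
```

Call:
arm_command --targets '[0,0,1.5,0,0,0,1,0,0,3,0,0,0,1,0,0,4.5,0,0,0,1,0,0,6,0,0,0,1,0,0,7.5,0,0,0,1,0,0,9,0,0,0,1,0,0,10.5,0,0,0,1,0,0,12,0,0,0,1]'

```text
time: 17.7
tool_pos: [0.4931, 0.0459, 0.0328]
ee_rot: [3.139, -0.002, 1.859]
wrist_force: [2.3, 4.6, -2.2]
width: 0.0613
finger_force: 30.0
```

```bash
python3 st.py
```

```text
t 17.7 pos [0.4931 0.0459 0.0328] F [ 2.3  4.6 -2.2] M [ 0.894 -0.454  0.348] w 0.0613 f 30.0 ydir 16.5 q6 -17.89 tau6 0.159
```

Call:
arm_command --targets '[0,0,1,0,0,0,1,0,0,2,0,0,0,1,0,0,3,0,0,0,1]'

```text
time: 18.0
tool_pos: [0.4931, 0.0459, 0.0328]
ee_rot: [3.139, -0.002, 1.807]
wrist_force: [2.7, 4.2, -1.9]
width: 0.0616
finger_force: 30.0
```

```bash
python3 st.py
```

```text
t 18.0 pos [0.4931 0.0459 0.0328] F [ 2.7  4.2 -1.9] M [ 0.903 -0.528  0.408] w 0.0616 f 30.0 ydir 13.52 q6 -14.91 tau6 0.229
```

Call:
arm_command --targets '[0,0,1,0,0,0,1,0,0,2,0,0,0,1]'

```text
time: 18.2
tool_pos: [0.4932, 0.0459, 0.0328]
ee_rot: [3.139, -0.002, 1.772]
wrist_force: [2.9, 4.6, -2.0]
width: 0.0613
finger_force: 30.0
```

```bash
python3 st.py
```

```text
t 18.2 pos [0.4932 0.0459 0.0328] F [ 2.9  4.6 -2. ] M [ 0.921 -0.442  0.406] w 0.0613 f 30.0 ydir 11.52 q6 -12.92 tau6 0.229
```

Call:
arm_command --targets '[0,0,1,0,0,0,1,0,0,2,0,0,0,1]'

```text
time: 18.4
tool_pos: [0.4932, 0.0459, 0.0328]
ee_rot: [3.139, -0.002, 1.737]
wrist_force: [3.9, 5.1, -3.0]
width: 0.0616
finger_force: 30.0
```

```bash
python3 st.py
```

```text
t 18.4 pos [0.4932 0.0459 0.0328] F [ 3.9  5.1 -3. ] M [ 0.904 -0.521  0.429] w 0.0616 f 30.0 ydir 9.53 q6 -10.92 tau6 0.268
```

Call:
arm_command --targets '[0,0,1,0,0,0,1,0,0,2,0,0,0,1]'

```text
time: 18.6
tool_pos: [0.4932, 0.0459, 0.0327]
ee_rot: [3.139, -0.002, 1.702]
wrist_force: [3.4, 5.8, -2.1]
width: 0.0618
finger_force: 30.0
```

```bash
python3 st.py t3
python3 - <<'E'
from h import *
s,W=wrist(); c=s["color"].astype(int); pr=R.from_euler("z",-9.7,degrees=True).as_matrix(); o0=np.array([.4935,.0450,0])-pr@[0,-.095,0]; Q=(W-o0)@pr
for y in np.arange(18,24)/1e3:
    m=(abs(Q[...,0])<.015)&(abs(Q[...,1]-y)<.0006)&(W[...,2]>.03); print(y.round(3),m.sum(),np.median(c[m],0),np.median(W[m][:,2]).round(4))
for y in np.arange(50,58)/1e3:
    m=(abs(Q[...,0])<.015)&(abs(Q[...,1]-y)<.0006)&(W[...,2]>.03)
    if m.sum(): print(y.round(3),m.sum(),np.median(c[m],0),np.median(W[m][:,2]).round(4))
E
```

```text
t 18.6 pos [0.4932 0.0459 0.0327] F [ 3.4  5.8 -2.1] M [ 0.888 -0.538  0.4  ] w 0.0618 f 30.0 ydir 7.54 q6 -8.93 tau6 0.307
pad 4775 y pct [0.0101 0.0106 0.0255 0.0391 0.0397] x [-0.0233  0.0232]
block 1611 y pct [0.0197 0.0199 0.0453 0.0532 0.0541] x [-0.0323  0.0307]
stop 787 y pct [0.0501 0.0502 0.0563 0.0626 0.0636] x [-0.0082  0.0295]
ring mark deg in press -24.0 37
fine mark deg 104.6 110
0.018 116 [225. 173.  78.] 0.06
0.019 110 [218. 164.  74.] 0.0598
0.02 175 [95. 61. 38.] 0.0605
0.021 148 [99.5 62.  40. ] 0.0615
0.022 141 [112.  68.  44.] 0.0619
0.023 133 [112.  68.  44.] 0.062
0.05 136 [111.  65.  42.] 0.0618
0.051 115 [110.  65.  42.] 0.0619
0.052 93 [108.  64.  42.] 0.0617
0.053 61 [97. 62. 43.] 0.0614
0.054 36 [89.  75.5 73. ] 0.0602
0.055 61 [98. 95. 98.] 0.0598
0.056 57 [103. 100. 102.] 0.0598
0.057 39 [103. 100. 102.] 0.0601
```

```bash
cat > mz.py <<'E'
from h import *
v=[]
for i in range(8): v.append(robot.get_obs()["wrist_torque"][2]); robot.snapshot("side")
print("Mz",np.mean(v).round(3),np.std(v).round(3),robot.get_obs()["time"])
E
python3 mz.py
```

```text
Mz 0.277 0.018 19.1
```

Call:
arm_command --targets '[0,0,1,0,0,0,1,0,0,2,0,0,0,1]'

```text
time: 19.3
tool_pos: [0.4933, 0.0459, 0.0328]
ee_rot: [3.139, -0.002, 1.667]
wrist_force: [3.7, 4.6, -2.1]
width: 0.0618
finger_force: 30.0
```

```bash
python3 st.py; python3 mz.py
```

```text
t 19.3 pos [0.4933 0.0459 0.0328] F [ 3.7  4.6 -2.1] M [ 0.918 -0.516  0.494] w 0.0618 f 30.0 ydir 5.54 q6 -6.93 tau6 0.344
Mz 0.336 0.072 19.7
```

Call:
arm_command --targets '[0,0,1,0,0,0,1,0,0,2,0,0,0,1]'

```text
time: 19.9
tool_pos: [0.4933, 0.0459, 0.0328]
ee_rot: [3.139, -0.002, 1.633]
wrist_force: [3.9, 4.4, -2.3]
width: 0.0613
finger_force: 30.0
```

```bash
python3 st.py; python3 mz.py
```

```text
t 19.9 pos [0.4933 0.0459 0.0328] F [ 3.9  4.4 -2.3] M [ 0.915 -0.627  0.481] w 0.0613 f 30.0 ydir 3.55 q6 -4.94 tau6 0.383
Mz 0.36 0.058 20.3
```

Call:
arm_command --targets '[0,0,1,0,0,0,1,0,0,2,0,0,0,1]'

```text
time: 20.5
tool_pos: [0.4934, 0.0459, 0.0328]
ee_rot: [3.139, -0.003, 1.598]
wrist_force: [3.3, 4.3, -2.7]
width: 0.0616
finger_force: 30.0
```

```bash
python3 st.py t5
python3 - <<'E'
from h import *
s,W=wrist(); c=s["color"].astype(int); pr=R.from_euler("z",-9.7,degrees=True).as_matrix(); o0=np.array([.4935,.0450,0])-pr@[0,-.095,0]; Q=(W-o0)@pr
m=(abs(W[...,2]-.06)<.0025)&(c[...,0]>160)&(c[...,2]<110)&(abs(Q[...,0])<.015)&(Q[...,1]>0)&(Q[...,1]<.04); P=Q[m]; print("pad face y",np.percentile(P[:,1],[1,50,99]).round(4))
m=(abs(W[...,2]-.0615)<.002)&(c.max(-1)<150)&(c[...,0]-c[...,2]>20)&(abs(Q[...,1]-.037)<.012); P=Q[m]; print("block x",np.percentile(P[:,0],[.5,99.5]).round(4))
m=(abs(W[...,2]-.0615)<.002)&(c.max(-1)<150)&(c[...,0]-c[...,2]>20)&(abs(Q[...,1]-.037)<.022); print("block rect",rect(Q[m]))
E
```

```text
t 20.5 pos [0.4934 0.0459 0.0328] F [ 3.3  4.3 -2.7] M [ 0.901 -0.528  0.637] w 0.0616 f 30.0 ydir 1.55 q6 -2.94 tau6 0.422
pad 4796 y pct [0.0102 0.0106 0.0255 0.0392 0.0397] x [-0.0232  0.0233]
block 1611 y pct [0.0198 0.0199 0.0448 0.0529 0.0535] x [-0.0325  0.031 ]
stop 167 y pct [0.05   0.0501 0.0513 0.0563 0.0567] x [0.0028 0.0296]
ring mark deg in press -29.9 35
fine mark deg 104.5 105
pad face y [0.0104 0.0149 0.0195]
block x [-0.0322  0.0305]
block rect (array([-0.0007,  0.0365]), array([0.0641, 0.0344]), 0.28)
```

Contact showed in both the torque (about 0.385 to above 0.48 N m) and the vision: the pad stopped after 4.4 mm while the ring fed 6.6 mm. That is about 2.1 mm of spring, or 12–14 N. I'll release and retreat.

Call:
arm_command --targets '[0,0,0,0,0,0,0.3,0,0,0,0,0,0,-1,0,0,0,0,0,0,-1,0,0,0,0,0,0,-1,0,0,0,0,0,0,-1,0,0,0,0,0,0,-1,0,0,0,0,0,0,-1,0,0,0,0,0,-10,-1,0,0,0,0,0,-50,-1,0,0,0,0,0,-100,-1,0,0,0,0,0,-130,-1,0,0,0,0,0,-130,-1,0,0,0,0,0,-130,-1]'

```text
time: 21.9
tool_pos: [0.4928, 0.0444, 0.1639]
ee_rot: [3.139, 0.0, 1.595]
wrist_force: [-0.4, -0.8, -0.1]
width: 0.0938
finger_force: 0.0
```

```bash
python3 st.py t6
python3 - <<'E'
from h import *
s,W=wrist(); c=s["color"].astype(int); pr=R.from_euler("z",-9.7,degrees=True).as_matrix(); o0=np.array([.4935,.0450,0])-pr@[0,-.095,0]; Q=(W-o0)@pr
m=(abs(W[...,2]-.0615)<.002)&(c.max(-1)<150)&(c[...,0]-c[...,2]>20)&(abs(Q[...,1]-.037)<.022); print("block rect",rect(Q[m]))
E
```

```text
t 21.9 pos [0.4928 0.0444 0.1639] F [-0.4 -0.8 -0.1] M [-0.052 -0.049  0.019] w 0.0938 f 0.0 ydir 1.38 q6 -2.79 tau6 0.001
pad 1381 y pct [0.01   0.0107 0.0261 0.0391 0.0396] x [-0.0233  0.0232]
block 2548 y pct [0.0201 0.0207 0.0372 0.0538 0.0561] x [-0.0319  0.0304]
stop 1071 y pct [0.0547 0.055  0.0639 0.0733 0.0736] x [-0.0297  0.0288]
fine mark deg 105.7 23
block rect (array([-0.0006,  0.0384]), array([0.0402, 0.065 ]), 86.49)
```

View pics/t6.png

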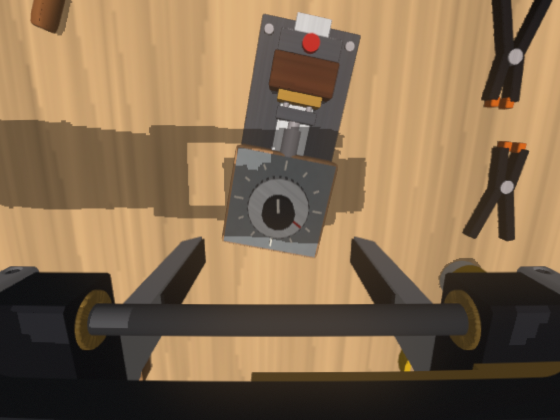

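The block sits square between the pad (300,98) and the backstop (311,43). The fine mark (278,206) is unchanged within measurement error (105.7° vs 105.1°), and the ring mark (297,225) stayed where I left it. Handing in.

```bash
python3 -c "
from bench import robot
print(robot.close_job())"
```

```text
the job is handed in; nothing more can be done
None
```

The dark block lies square on the bed between pad and backstop, held with a nip I estimate at 12–14 N from ring travel and pad position (not measured directly); the fine knob is unmoved, nothing else was disturbed, and the job was handed in at about 22 s with no verdict returned.

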